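Gauge the depth of a blind bore in a tilted block

TASK

Take the depth gauge out of its black stand and gauge the blind bore in the sloping aluminium block: put the rod straight into the bore and push on by the red handle until the foot bar sits flat on the block's face and the rod, sliding through the bar, bottoms out. Hold it firmly pressed on the bottom, bar flush, for about a second without ramming it, then let go and leave the gauge in the bore with its bar flush on the face, so that it can be read. Leave the other things on the bench where they are.

Things in the scene. Friction and masses are not known exactly. Their poses are not given: they have to be found in the camera images.
- handle (a point): centre of the red square handle (26 x 26 mm, 56 mm tall, flats along its x and y) on top of the depth gauge's rod, 152 mm above the rod's tip; z up the rod. Under the handle is a round black flange, 42 mm across, 6 mm thick, its top 28 mm below this point: fingertips may bear on it. At the start the gauge stands upright in the stand. Rod with handle about 110 g.
- depth_rod: the gauge's rod with its handle: steel, 14 mm diameter, 180 mm long over all, tip chamfered 3 mm. Origin at the centre of the tip's end face, z up the rod to the handle. It slides through the foot bar against about 6 N of friction (more than the gauge's weight, so it stays where left). At the start it sticks out 25 to 33 mm below the bar; at most 80 mm.
- foot (a point): centre of the underside of the gauge's foot bar, a steel bar 50 mm (its x) by 100 mm (its y) by 12 mm with a 28 mm collar on top reaching 24 mm above the underside; the rod passes through its centre. z points up along the rod. About 300 g. At the start the bar lies on the stand.
- bore: the blind bore in the block. Origin at the centre of its mouth (ringed in blue), in the block's face; z points out along the bore's axis, square to the face, 30 degrees from vertical, leaning to the robot's side; y is level. 17 mm diameter, mouth chamfered 2 mm, flat hard bottom; its depth is unknown, 48 to 68 mm.
- fixture: fixed angle fixture with the aluminium block; base plate 190 x 150 x 12 mm, origin under its middle, x to the high side, away from the robot. Block 110 (up the slope) x 120 (level) x 80 mm, bore in the middle of its sloping top face; the mouth is 115 mm above the bench, 20 mm from the origin towards -x. Blue cheeks reach 74 mm to either side, below the face. Stands left or right.
- stand: fixed black plastic stand, 70 (x) x 120 (y) x 45 mm high, with an upright 24 mm through hole in the middle in which the gauge's rod hangs; origin at the middle of its underside, z up. It may stand left or right.
- ring_gauge_mid (a point): centre of a steel ring lying on the bench, 64 mm across, 20 mm high; bystander
- parallel_mid (a point): centre of a dark steel parallel block 110 x 32 x 22 mm lying on the bench along its x; bystander
- spray_mid (a point): centre of a standing can 66 mm across, 200 mm high; bystander
- driver_mid (a point): screwdriver with orange handle lying along its x, about 12 mm above the bench; bystander
- mug_mid (a point): centre of a blue mug 80 mm across, 90 mm high, handle to +y; bystander
Not all that is in view belongs to the job. Leave any green or turquoise look-alike of the fixture alone.

How it is judged (in metres and radians):
On the way, in this order (a step that is already met when the one before it is completed fails the run):
1. the rod's tip is 15 mm down the bore, in line with it (z of depth_rod in the frame of bore below -0.015 m and x of depth_rod in the frame of bore between -0.005 and 0.005 m and y of depth_rod in the frame of bore between -0.005 and 0.005 m and angle between the z axis of foot and the z axis of bore, either way round below 0.12 rad).
2. the rod is pressed on the bottom of the bore with more than 4 N, the foot bar flush on the face, for 0.7 s (contact force between depth_rod and bore above 4 N and z of depth_rod in the frame of bore below -0.045 m and x of depth_rod in the frame of bore between -0.005 and 0.005 m and y of depth_rod in the frame of bore between -0.005 and 0.005 m and z of foot in the frame of bore between -0.003 and 0.002 m and angle between the z axis of foot and the z axis of bore, either way round below 0.05 rad), for 0.7 s.
At the end, for the whole second after the job is handed in: The gauge is let go and at rest in the bore: foot bar flush on the block's face (2 mm at its centre, 0.05 rad), rod in the bore as it was pressed home (bar not lifted), tip more than 45 mm deep and within 5 mm of the axis; the other things within 25 mm of where they stood (z of depth_rod in the frame of bore below -0.045 m and x of depth_rod in the frame of bore between -0.005 and 0.005 m and y of depth_rod in the frame of bore between -0.005 and 0.005 m and z of foot in the frame of bore between -0.003 and 0.002 m and angle between the z axis of foot and the z axis of bore, either way round below 0.05 rad and linear speed of depth_rod below 0.01 m/s and distance of each of ring_gauge_mid, parallel_mid, spray_mid, driver_mid, mug_mid from where it was at the start of the episode below 0.025 m); the robot touches nothing.
It fails at once if the rod is rammed on the bottom of the bore (more than 60 N) (contact force between depth_rod and bore above 60 N).
It fails at once if a bystander is displaced by more than 40 mm (distance of any of ring_gauge_mid, parallel_mid, spray_mid, driver_mid, mug_mid from where it was at the start of the episode above 0.04 m).
It also fails if it takes over 70 s, if anything falls off the work surface, if the arm or the gripper's body presses on something with over 40 N, if the wrist force passes 120 N, or if a joint passes its speed limit or range.

ROBOT

A 6-joint arm with a two-finger parallel gripper is mounted at the origin on the work surface. World frame = base frame: x ahead of the robot, y to its left, z up, the work surface at z = 0. Lengths are in mm, angles in rad, forces in N, time in s.
With the tool pointing down it reaches from about 400 to 925 mm from the base axis. Payload 3.4 kg.
Tool frame: the origin (TCP) lies at the very end of the fingers, on their centre line; the grasp point (between the pads) lies 19 mm behind it; z points along the fingers, y is the line along which they close (so a half turn about z gives the same grasp; the last joint's range is limited). The gripper opens to 85 mm and grips with 20 to 120 N. Pads are 22 mm wide; open, the fingers measure 114 mm over their backs; the gripper's body (76 mm by 85 mm) begins 54 mm behind the grasp point. The pads swing forward as they close: fully open they stand 13 mm farther back than shut.
Start: joints at [-1.411, 0.307, 1.506, -0, 1.328, -0.073], TCP at [132.629, -559.5, 231.305] pointing down, gripper open.
Joint ranges: [-3.12, 3.12], [-1.05, 2.28], [0.14, 2.33], [-1.42, 4.57], [0.1, 2.73], [-2.68, 2.68]. Speed limits (rad/s): [2.57, 2.57, 3.14, 3.14, 3.14, 3.14].

INTERFACE

Orientations are given as a rotation vector (axis times angle).
In Python, from station import monitor, viewer, robot gives the robot as it stands.
- The arm moves only by the shell command python3 -m crank 'ROWS' [OPENING] [FORCE]. ROWS is JSON, a list of rows, each a list of 2 entries, a list of its own where there are three numbers: the shift along the tool's x, y, z in m, then the turn, a rotation vector about the tool's x, y, z in rad. In form: [[[dx, dy, dz], [rx, ry, rz]], ...]. A call has 1 to 20 rows; each row shifts and turns the commanded pose from where the row before left it, along the tool's axes as they then stand; what a row does not reach is not made up. A row lasts 1/12 s, in which the tool goes at most 41.7 mm and 7.16 degrees, less where a joint would pass 70% of its speed; a pose out of reach is approached as far as the arm can. A call with a gripper value outside its range is refused whole. OPENING is the opening, from 0 (shut) to 1 (fully open), set as the call begins (- or left out, the last holds). The fingers move at their own pace and stop on an object; FORCE is the grip in N (left out, the last holds). Time passes only in rows, so rows that do not move let the fingers close. It gives the time, the measured TCP pose, the force, the opening and the grip force at its end, in the units of the state.
- monitor.sense(): the state, without advancing time (a new reading comes with each control period).
- viewer.snapshot(name): name is "scene" or "top" or "wrist"; returns a dict with "image" (420x560x3 uint8, blue, green, red), "depth" (420x560 float32, mm along the optical axis (not along the pixel's ray), 0 where there is no reading), "fx", "fy", "cx", "cy" (pixels), "eye" and "attitude" of the camera in the world; the wrist camera has in their place "tool_from_camera" (4x4, takes a point from camera to tool coordinates, whose origin is the TCP and whose axes are the flange's). Camera axes: x right, y up, looking along -z (the intrinsics and any distortion apply to the point x, -y, -z); pixel columns grow to the right and rows downward; lengths in mm; the calibration is good to about 2 mm. A picture is of the moment at which its call begins: read the wrist's pose just before it.
- robot.job_done(): hands the job in; it is judged then, once.
The state is a dict: "time_s": time; "joints": joint angles; "dq": joint speeds; "tau": joint torques, N m; "tool_pos": TCP position; "eef_rot": TCP orientation; "force": force on the tool from outside, world axes, zero at the start; "torque": the same for the moment, N m; "finger_gap": finger opening in mm; "finger_force": force on a finger pad.
Only numpy, scipy, OpenCV 4.12 (cv2) and the standard library are available. Lean on these libraries where they do the work, as an engineer would, in place of code of your own. Each camera call takes 0.05 s, during which the arm holds its last target. There are 200 camera calls.

## Working session

There is one attempt and no reset: what is moved stays moved. The work goes in short steps, Python scripts to look and compute and a shell command to move; the robot and the scene stay as the last step left them, time stands still between calls to the robot, and variables do not carry over. Pictures are saved under pics/ and viewed, at most 10 in all, crops included, and the job is handed in when it is done.

```bash
mkdir -p pics; ls; cat > h.py <<'E'
import numpy as np, cv2
from scipy.spatial.transform import Rotation as R
from station import monitor, viewer, robot
def pts(s):
    """world points (HxWx3) of a snapshot, mm"""
    d=s["depth"]; v,u=np.mgrid[:d.shape[0],:d.shape[1]]
    c=np.dstack([(u-s["cx"])/s["fx"]*d,-(v-s["cy"])/s["fy"]*d,-d])
    if "eye" in s:
        A=np.array(s["attitude"],float); A=A if A.shape==(3,3) else R.from_rotvec(A).as_matrix()
        return c@A.T+np.array(s["eye"])
    T=np.array(s["tool_from_camera"]); st=s["st"]
    p=c@T[:3,:3].T+T[:3,3]
    return p@R.from_rotvec(st["eef_rot"]).as_matrix().T+np.array(st["tool_pos"])
def snap(n,f=None):
    st=monitor.sense(); s=dict(viewer.snapshot(n)); s["st"]=st
    if f: cv2.imwrite("pics/"+f,s["image"])
    return s
E
python3 - <<'E'
from h import *
a=snap("scene"); b=snap("top")
print({k:v for k,v in a.items() if k not in("image","depth")})
print({k:v for k,v in b.items() if k not in("image","depth","st")})
cv2.imwrite("pics/a.png",cv2.resize(np.vstack([a["image"],b["image"]]),(448,600) ) if 0 else a["image"]);cv2.imwrite("pics/b.png",b["image"])
np.savez("s0.npz",a=pts(a),b=pts(b),ai=a["image"],bi=b["image"])
E
```

```text
pics
{'fx': 380.77449762100224, 'fy': 380.77449762100224, 'cx': 277.607991723055, 'cy': 210.71125201041093, 'eye': array([1270.2223191 , -321.71566073, 1080.12932078]), 'attitude': array([0.66857296, 0.40861311, 1.00821437]), 'st': {'time_s': 0.0, 'joints': array([-1.41148945e+00,  3.07549369e-01,  1.50767563e+00,  2.88479613e-05,
        1.32838439e+00, -7.34601656e-02]), 'dq': array([-0.00028774, -0.00178767,  0.00078898, -0.00041553,  0.00104497,
       -0.00048331]), 'tau': array([-1.40086955e-03, -4.57555497e+01, -2.51916915e+01, -2.98233599e-04,
        1.33392925e-02,  1.52224499e-05]), 'tool_pos': array([ 132.53388906, -558.80415516,  230.39372218]), 'eef_rot': array([-3.11833886e+00, -3.64559804e-01,  9.19371713e-05]), 'force': array([-0.11683037,  0.0723637 , -0.53620831]), 'torque': array([-0.02619449,  0.04779865,  0.02913781]), 'finger_force': 0.0, 'finger_gap': 85.3474015848658}}
{'fx': 532.4753347116755, 'fy': 532.4753347116755, 'cx': 279.9203585737022, 'cy': 206.18734413595533, 'eye': array([ 407.0184841 ,  116.56158575, 1664.04299232]), 'attitude': array([ 0.03804091, -0.06712612, -1.55405313])}
```

View pics/a.png

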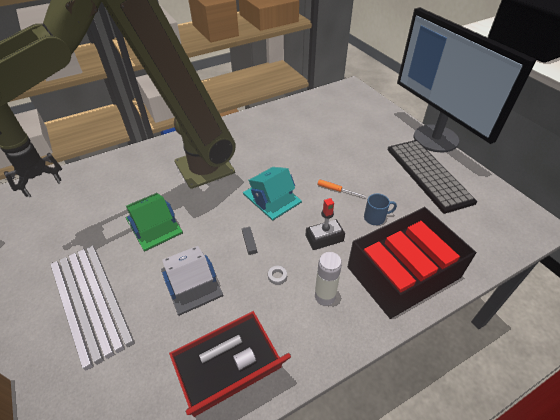

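View pics/b.png

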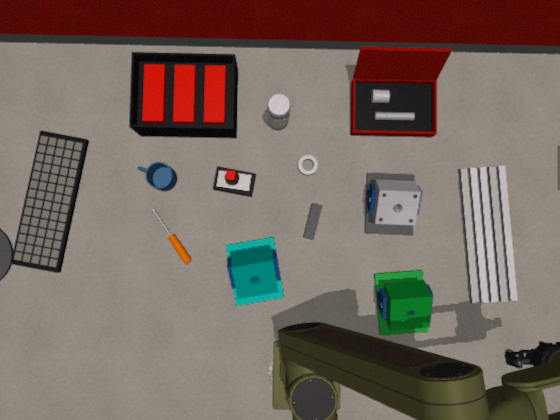

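The scene image shows the gauge, with its red handle, at about (327,208), and the aluminium fixture at (190,275). In the top image they are at (232,177) and (397,205), with the bore near (397,208). The green and turquoise ones are look-alikes.

```bash
cat > m.py <<'E'
from h import *
z=np.load("s0.npz")
def red(p,im,u0,u1,v0,v1):
    h=cv2.cvtColor(im,cv2.COLOR_BGR2HSV); m=((h[...,0]<8)|(h[...,0]>172))&(h[...,1]>150)&(h[...,2]>60)
    k=np.zeros_like(m); k[v0:v1,u0:u1]=1; return p[m&k&(p[...,2]>50)]
for n,bx in(("a",(310,345,190,222)),("b",(215,250,160,195))):
    q=red(z[n],z[n+"i"],*bx); print(n,len(q),q.min(0),q.max(0))
    t=q[q[:,2]>np.percentile(q[:,2],98)-8]; print(" top",t.mean(0),cv2.minAreaRect(t[:,:2].astype(np.float32)))
# white bar top/ stand
p,im=z["b"],z["bi"]
sub=p[160:200,205:265].reshape(-1,3); 
for lo,hi in((35,48),(50,64)):
    t=sub[(sub[:,2]>lo)&(sub[:,2]<hi)]; print(lo,len(t),t.mean(0),cv2.minAreaRect(t[:,:2].astype(np.float32)))
# block face: plane fit
for n,(u0,u1,v0,v1) in(("b",(365,430,170,240)),("a",(160,225,240,300))):
    p,im=z[n][v0:v1,u0:u1].reshape(-1,3),z[n+"i"][v0:v1,u0:u1].reshape(-1,3).astype(int)
    m=(np.ptp(im,axis=1)<30)&(im.mean(1)>110)&(p[:,2]>75); q=p[m]
    for _ in range(6):
        c=q.mean(0); nn=np.linalg.svd(q-c)[2][2]; nn*=np.sign(nn[2]); d=(p[m]-c)@nn; q=p[m][abs(d)<4]
    print(n,len(q),"c",c,"n",nn,"tilt",np.degrees(np.arccos(nn[2])),"az",np.degrees(np.arctan2(nn[1],nn[0])))
    e1=np.cross([0,0,1],nn); e1/=np.linalg.norm(e1); e2=np.cross(nn,e1)
    r=cv2.minAreaRect(np.c_[(q-c)@e1,(q-c)@e2].astype(np.float32)); print(r, c+r[0][0]*e1+r[0][1]*e2)
E
python3 m.py
python3 - <<'E'
import cv2,numpy as np
b=cv2.imread('pics/b.png');a=cv2.imread('pics/a.png')
f=lambda i,u,v:cv2.resize(i[v:v+70,u:u+70],(395,395),interpolation=cv2.INTER_CUBIC)
cv2.imwrite('pics/c.png',np.hstack([f(b,362,170),f(a,155,238)]))
E
```

```text
a 120 [578.50094154 216.53681329 139.79436576] [603.89913471 244.89349232 198.07630212]
 top [590.62368455 231.21878645 193.79312479] ((590.6356201171875, 231.3148651123047), (24.50420379638672, 24.090917587280273), 80.17491912841797)
b 106 [576.44831423 216.44650274 132.13223676] [604.5492363  243.69590422 199.26776216]
 top [590.76246561 230.26027361 193.65147733] ((590.9949340820312, 230.35169982910156), (24.785400390625, 25.071735382080078), 84.29325103759766)
35 263 [586.3385756  228.68343745  43.41162943] ((591.033935546875, 230.84072875976562), (120.6252212524414, 70.4596939086914), 80.23165130615234)
50 406 [587.85093838 228.17493912  56.39030775] ((591.033203125, 231.59786987304688), (117.70649719238281, 68.83563232421875), 79.70406341552734)
b 120 c [ 528.23554097 -255.48955807  113.12142013] n [-0.21532678 -0.93768422  0.27273188] tilt 74.17310542490952 az -102.93299731601476
((6.493995666503906, -0.33058929443359375), (71.95382690429688, 135.1006317138672), 87.30337524414062) [ 534.5446206  -257.03086374  112.80336345]
a 795 c [ 567.88254204 -252.10771957  123.06558598] n [ 0.90143181 -0.03212739  0.43172738] tilt 64.42276595569088 az -2.041180584602017
((-1.8764305114746094, -14.382068634033203), (79.31793975830078, 119.83018493652344), 89.77808380126953) [ 574.02090076 -254.20411502  110.09290053]
```

View pics/c.png

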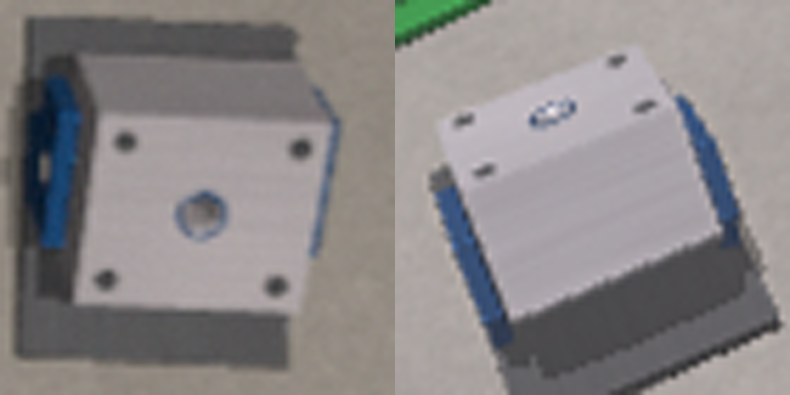

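The crops show the bore's blue ring at top (397.4,207.5) and scene (182.6,257.5). The sloping face occupies top rows 190–224.

```bash
cat > m2.py <<'E'
from h import *
z=np.load("s0.npz")
for n,poly,uv in(("b",[(98,125),(325,125),(292,300),(82,298)],(397.4,207.5)),("a",[(447-395,130),(640-395,52),(670-395,98),(482-395,170)],(182.6,257.5))):
    o=(362,170) if n=="b" else (155,238)
    m=np.zeros((420,560),np.uint8); cv2.fillPoly(m,[np.array([[o[0]+x/5.643,o[1]+y/5.643] for x,y in poly]).round().astype(int)],1)
    m=cv2.erode(m,np.ones((3,3),np.uint8))
    P=z[n]; p=P[m>0]; q=p[p[:,2]>70]
    for _ in range(8):
        c=np.median(q,0); c=q.mean(0); nn=np.linalg.svd(q-c)[2][2]; nn*=np.sign(nn[2]); d=(p-c)@nn; q=p[abs(d)<3]
    # ring points: intersect pixel ray with plane, ray from nearby depth points
    k=P[int(uv[1]+.5)-1:int(uv[1]+.5)+2,int(uv[0]+.5)-1:int(uv[0]+.5)+2].reshape(-1,3)
    s0=viewer.snapshot({"a":"scene","b":"top"}[n]); A=R.from_rotvec(s0["attitude"]).as_matrix()
    r=A@np.array([(uv[0]-s0["cx"])/s0["fx"],-(uv[1]-s0["cy"])/s0["fy"],-1]); e=s0["eye"]
    t=((c-e)@nn)/(r@nn)
    print(n,len(q),len(p),"n",nn,"tilt",np.degrees(np.arccos(nn[2])),"az",np.degrees(np.arctan2(nn[1],nn[0])),"bore",e+t*r, "at z115",e+r*(115-e[2])/r[2])
E
python3 m2.py
```

```text
b 104 1132 n [-0.92606497 -0.18781683  0.32730491] tilt 70.89472413833013 az -168.53524787217842 bore [ 513.3467281  -255.79892922  113.57753878] at z115 [ 513.24917817 -255.45731026  115.        ]
a 252 258 n [-0.50279028  0.01388133  0.86429697] tilt 30.197475227137744 az 178.41854663460128 bore [ 508.17807423 -251.89580405  115.95724786] at z115 [ 507.42150261 -251.82648561  115.        ]
```

```bash
python3 -m crank '[[[0.031,-0.0167,-0.009],[0,0,0]],[[0.031,-0.0167,-0.009],[0,0,0]],[[0.031,-0.0167,-0.009],[0,0,0]],[[0.031,-0.0167,-0.009],[0,0,0]],[[0.031,-0.0167,-0.009],[0,0,0]],[[0.031,-0.0167,-0.009],[0,0,0]],[[0.031,-0.0167,-0.009],[0,0,0]],[[0.031,-0.0167,-0.009],[0,0,0]],[[0.031,-0.0167,-0.009],[0,0,0]],[[0.031,-0.0167,-0.009],[0,0,0]],[[0.031,-0.0167,-0.009],[0,0,0]],[[0.031,-0.0167,-0.009],[0,0,0]],[[0.031,-0.0167,-0.009],[0,0,0]],[[0,0,0],[0,0,0]],[[0,0,0],[0,0,0]],[[0,0,0],[0,0,0]]]' 1
python3 - <<'E'
from h import *
s=snap("wrist","w1.png"); print(s["tool_from_camera"],s["st"]["joints"],s["fx"],s["cx"],s["cy"])
np.savez("w1.npz",p=pts(s),i=s["image"])
E
```

```text
time_s: 1.53
tool_pos: [474.2, -255.1, 347.8]
eef_rot: [-3.12, -0.366, 0.002]
force: [-0.2, -0.7, -0.2]
finger_gap: 85.4
finger_force: 0.0
[[-9.17000487e-04  9.63244212e-01  2.68625664e-01  6.79488691e+01]
 [ 9.99999547e-01  8.15188921e-04  4.90549044e-04  1.47232562e-01]
 [ 2.53537862e-04  2.68625992e-01 -9.63244523e-01 -1.42021018e+02]
 [ 0.00000000e+00  0.00000000e+00  0.00000000e+00  1.00000000e+00]] [-5.71482593e-01  1.87475701e-01  1.38127468e+00 -7.72306803e-04
  1.57398831e+00  7.65561859e-01] 367.27451074652026 282.5383110123566 206.4169330008979
```

View pics/w1.png

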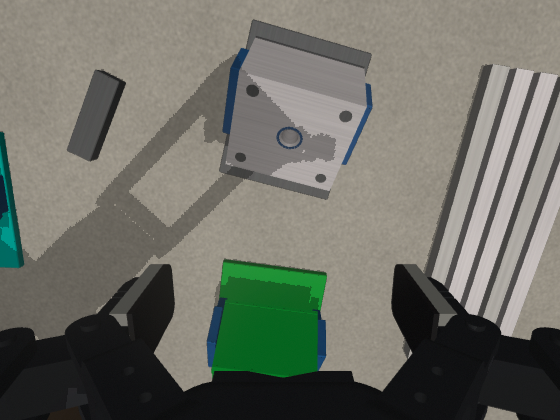

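The wrist view shows the bore ring at about (289,137), with the face spanning (243,70), (368,103), (328,195) and (222,168).

```bash
python3 - <<'E'
from h import *
z=np.load("w1.npz"); P,im=z["p"],z["i"]
m=np.zeros((420,560),np.uint8); cv2.fillPoly(m,[np.array([(248,80),(358,108),(330,178),(232,155)])],1)
p=P[m>0]; p=p[p[:,2]>60]; q=p
for _ in range(8):
    c=q.mean(0); n=np.linalg.svd(q-c,full_matrices=False)[2][2]; n*=np.sign(n[2]); q=p[abs((p-c)@n)<2.5]
print(len(q),len(p),n,"tilt",np.degrees(np.arccos(n[2])),"az",np.degrees(np.arctan2(n[1],n[0])))
# blue ring
h=cv2.cvtColor(im,cv2.COLOR_BGR2HSV); k=np.zeros((420,560),bool); k[120:156,270:308]=1
b=k&(h[...,0]>98)&(h[...,0]<128)&(h[...,1]>90); v,u=np.nonzero(b); print(len(u))
e=cv2.fitEllipse(np.c_[u,v].astype(np.float32)); print(e)
r=P[b]; r=r[abs((r-c)@n)<4]; print("ring mean",r.mean(0),r.min(0),r.max(0))
E
```

```text
8074 8278 [-0.50030053  0.01292481  0.86575535] tilt 30.03093137301223 az 178.52014488894392
118
((289.1209411621094, 137.46524047851562), (20.08400535583496, 23.80717658996582), 102.6360855102539)
ring mean [ 510.18773378 -252.64950965  114.85375933] [ 498.46861782 -266.05294872  106.66572783] [ 521.02314587 -240.74387345  121.71390556]
```

```bash
python3 -m crank '[[[0.0151,-0.0297,0.003],[0,0,0]],[[0.0151,-0.0297,0.003],[0,0,0]],[[0.0151,-0.0297,0.003],[0,0,0]],[[0.0151,-0.0297,0.003],[0,0,0]],[[0.0151,-0.0297,0.003],[0,0,0]],[[0.0151,-0.0297,0.003],[0,0,0]],[[0.0151,-0.0297,0.003],[0,0,0]],[[0.0151,-0.0297,0.003],[0,0,0]],[[0.0151,-0.0297,0.003],[0,0,0]],[[0.0151,-0.0297,0.003],[0,0,0]],[[0.0151,-0.0297,0.003],[0,0,0]],[[0.0151,-0.0297,0.003],[0,0,0]],[[0.0151,-0.0297,0.003],[0,0,0]],[[0.0151,-0.0297,0.003],[0,0,0]],[[0.0151,-0.0297,0.003],[0,0,0]]]' >/dev/null
python3 -m crank '[[[0,0,0],[0,0,-0.0972]],[[0,0,0],[0,0,-0.0972]],[[0,0,0],[0,0,-0.0972]],[[0,0,0],[0,0,-0.0972]],[[0,0,0],[0,0,-0.0972]],[[0,0,0],[0,0,-0.0972]],[[0,0,0],[0,0,-0.0972]],[[0,0,0],[0,0,-0.0972]],[[0,0,0],[0,0,-0.0972]],[[0,0,0],[0,0,-0.0972]],[[0,0,0],[0,0,-0.0972]],[[0,0,0],[0,0,-0.0972]],[[0,0,0],[0,0,0]],[[0,0,0],[0,0,0]],[[0,0,0],[0,0,0]]]'
python3 - <<'E'
from h import *
s=snap("wrist","w2.png"); P=pts(s); im=s["image"]
h=cv2.cvtColor(im,cv2.COLOR_BGR2HSV); m=((h[...,0]<8)|(h[...,0]>172))&(h[...,1]>130)&(h[...,2]>50)&(abs(P[...,0]-591)<40)&(abs(P[...,1]-231)<40)
q=P[m]; t=q[(q[:,2]>np.percentile(q[:,2],99)-4)]; print(len(q),len(t),t.mean(0),cv2.minAreaRect(t[:,:2].astype(np.float32)))
b=P[(abs(P[...,2]-57)<4)&(abs(P[...,0]-591)<80)&(abs(P[...,1]-231)<80)]; print(cv2.minAreaRect(b[:,:2].astype(np.float32)),b.mean(0))
st=s["st"]; M=R.from_rotvec(st["eef_rot"]).as_matrix(); print(M)
print(st["tool_pos"], "to handle (tool)", M.T@(np.r_[t.mean(0)[:2],145]-st["tool_pos"]), st["joints"])
E
```

```text
time_s: 4.08
tool_pos: [592.3, 229.3, 303.0]
eef_rot: [-2.407, -2.018, 0.001]
force: [-0.4, -0.4, 0.4]
finger_gap: 85.2
finger_force: 0.0
1663 1254 [588.96754042 232.16638612 191.95528528] ((588.6892700195312, 231.683349609375), (26.050607681274414, 25.675912857055664), 80.87486267089844)
((588.7750244140625, 231.5270538330078), (99.82674407958984, 50.00093460083008), 82.3494644165039) [593.46631092 253.947461    56.44136406]
[[ 1.74605790e-01  9.84638236e-01 -6.01295182e-04]
 [ 9.84638315e-01 -1.74606021e-01 -3.54395311e-04]
 [-4.53940933e-04 -5.30178802e-04 -9.99999756e-01]]
[592.34450745 229.27091847 303.03956469] to handle (tool) [  2.33309102  -3.74686771 158.04053061] [ 3.02903693e-01  3.50417881e-01  1.25892231e+00 -1.59013093e-04
  1.53293209e+00  4.78415300e-01]
```

View pics/w2.png

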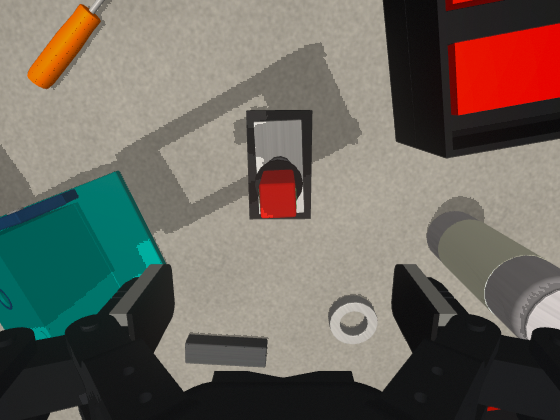

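The gauge handle is at (278,190) in the wrist view. Its top is at z≈192, so the flange is at about 136. Next I descend and grip.

```bash
python3 -m crank '[[[0.0019,-0.0039,0],[0,0,-0.02]],[[0,0,0.024],[0,0,0]],[[0,0,0.024],[0,0,0]],[[0,0,0.024],[0,0,0]],[[0,0,0.024],[0,0,0]],[[0,0,0.024],[0,0,0]],[[0,0,0.024],[0,0,0]],[[0,0,0.01],[0,0,0]],[[0,0,0.005],[0,0,0]],[[0,0,0.005],[0,0,0]],[[0,0,0],[0,0,0]],[[0,0,0],[0,0,0]],[[0,0,0],[0,0,0]]]'
python3 -m crank '[[[0,0,0],[0,0,0]],[[0,0,0],[0,0,0]],[[0,0,0],[0,0,0]],[[0,0,0],[0,0,0]],[[0,0,0],[0,0,0]],[[0,0,0],[0,0,0]],[[0,0,0],[0,0,0]],[[0,0,0],[0,0,0]],[[0,0,0],[0,0,0]],[[0,0,0],[0,0,0]]]' 0 80
```

```text
time_s: 5.22
tool_pos: [589.7, 233.3, 140.8]
eef_rot: [2.382, 2.046, 0.004]
force: [-0.6, 0.0, 0.1]
finger_gap: 85.2
finger_force: 0.0
time_s: 6.05
tool_pos: [588.9, 233.0, 139.5]
eef_rot: [2.383, 2.047, 0.0]
force: [0.0, -0.4, 2.7]
finger_gap: 25.4
finger_force: 78.7
```

```bash
python3 -m crank '[[[0,0,-0.005],[0,0,0]],[[0,0,-0.01],[0,0,0]],[[0,0,-0.02],[0,0,0]],[[0,0,-0.025],[0,0,0]],[[0,0,-0.025],[0,0,0]],[[0,0,-0.025],[0,0,0]],[[0,0,-0.025],[0,0,0]],[[0,0,-0.025],[0,0,0]],[[0,0,-0.02],[0,0,0]],[[0,0,-0.01],[0,0,0]],[[0,0,0],[0,0,0]],[[0,0,0],[0,0,0]],[[0,0,0],[0,0,0]]]'
python3 - <<'E'
from h import *
cv2.imwrite("pics/l1.png",snap("scene")["image"])
s=snap("scene"); P=pts(s); im=s["image"]; st=s["st"]; print(st["joints"])
M=R.from_rotvec(st["eef_rot"]).as_matrix(); q=(P-st["tool_pos"])@M   # tool frame
m=(abs(q[...,0])<70)&(abs(q[...,1])<70)&(q[...,2]>5)&(q[...,2]<140)&(P[...,2]>30)
q=q[m]; print(len(q)); H,e=np.histogram(q[:,2],np.arange(0,145,4))
for i,k in enumerate(H):
    if k:
        t=q[(q[:,2]>=e[i])&(q[:,2]<e[i+1])]; print(e[i],k,t[:,0].min().round(),t[:,0].max().round(),t[:,1].min().round(),t[:,1].max().round())
E
```

```text
time_s: 7.13
tool_pos: [587.7, 232.6, 327.2]
eef_rot: [-2.382, -2.046, 0.006]
force: [-0.6, 0.1, -4.9]
finger_gap: 25.2
finger_force: 79.1
[3.10103257e-01 3.37832607e-01 1.22051096e+00 6.06182831e-06
 1.58771674e+00 4.61708042e-01]
483
4 8 -20.0 4.0 -7.0 18.0
16 1 -6.0 -6.0 7.0 7.0
20 4 -5.0 2.0 0.0 6.0
24 4 -8.0 2.0 -2.0 6.0
28 6 -7.0 -1.0 -1.0 8.0
32 5 -9.0 4.0 -1.0 8.0
36 3 -5.0 6.0 1.0 5.0
40 6 -8.0 -3.0 -1.0 7.0
44 4 -7.0 0.0 2.0 7.0
48 2 -8.0 2.0 3.0 4.0
52 5 -7.0 2.0 -4.0 6.0
56 7 -8.0 2.0 -2.0 8.0
60 2 -7.0 -7.0 -2.0 4.0
64 14 -13.0 11.0 -11.0 11.0
68 21 -16.0 11.0 -9.0 14.0
72 8 -13.0 11.0 -2.0 15.0
76 69 -50.0 48.0 -23.0 26.0
80 232 -51.0 50.0 -26.0 28.0
84 38 -52.0 49.0 -27.0 27.0
88 32 -51.0 47.0 -15.0 25.0
92 5 -49.0 19.0 6.0 24.0
96 1 -48.0 -48.0 -28.0 -28.0
112 1 -2.0 -2.0 5.0 5.0
116 2 -5.0 3.0 3.0 5.0
120 3 -7.0 3.0 1.0 5.0
```

```bash
cat > plan.py <<'E'
from h import *
import sys
n=np.array([-.500,.013,.8659]); n/=np.linalg.norm(n); B=np.array([510.2,-252.7,114.9])
x=np.cross([0,0,1],n); x/=np.linalg.norm(x); x*=np.sign(x[1]); Rt=np.c_[x,np.cross(-n,x),-n]
L=127.
def rep(h,st=None):
    st=st or monitor.sense(); M=R.from_rotvec(st["eef_rot"]).as_matrix(); p=np.array(st["tool_pos"]); T=B+n*(L+h)
    print("shift tool mm",(M.T@(T-p)).round(2),"turn tool rad",R.from_matrix(M.T@Rt).as_rotvec().round(4))
    tip=p+M[:,2]*L-B; print("tip in bore x(up slope)/y/z",(Rt.T@tip*[1,1,-1]).round(2),"force bore",(Rt.T@st["force"]).round(1),"joints",st["joints"].round(2))
if __name__=="__main__": rep(float(sys.argv[1]))
E
python3 plan.py 60
```

```text
shift tool mm [-503.11  -95.96   51.51] turn tool rad [-0.5271  0.0345 -0.1223]
tip in bore x(up slope)/y/z [487.02  98.31  41.49] force bore [-0.1 -2.9  4.1] joints [ 0.31  0.34  1.22 -0.    1.59  0.46]
```

```bash
python3 -m crank '[[[-0.01,-0.002,0],[0,0,0]],[[-0.02,-0.004,0],[0,0,0]],[[-0.03,-0.006,0.002],[0,0,0]],[[-0.03,-0.006,0.002],[0,0,0]],[[-0.03,-0.006,0.002],[0,0,0]],[[-0.03,-0.006,0.002],[0,0,0]],[[-0.03,-0.006,0.002],[0,0,0]],[[-0.03,-0.006,0.002],[0,0,0]],[[-0.03,-0.006,0.002],[0,0,0]],[[-0.03,-0.006,0.002],[0,0,0]],[[-0.03,-0.006,0.002],[0,0,0]],[[-0.03,-0.006,0.002],[0,0,0]],[[-0.03,-0.006,0.002],[0,0,0]],[[-0.03,-0.006,0.002],[0,0,0]],[[-0.03,-0.006,0.002],[0,0,0]],[[-0.03,-0.006,0.002],[0,0,0]],[[-0.03,-0.006,0],[0,0,0]],[[-0.02,-0.004,0],[0,0,0]],[[-0.003,-0.001,0],[0,0,0]]]' >/dev/null
python3 -m crank '[[[0,0,0],[-0.0878,0.0058,-0.0204]],[[0,0,0],[-0.0878,0.0058,-0.0204]],[[0,0,0],[-0.0878,0.0058,-0.0204]],[[0,0,0],[-0.0878,0.0058,-0.0204]],[[0,0,0],[-0.0878,0.0058,-0.0204]],[[0,0,0],[-0.0878,0.0058,-0.0204]],[[0,0,0],[0,0,0]],[[0,0,0],[0,0,0]],[[0,0,0],[0,0,0]],[[0,0,0],[0,0,0]]]'
python3 plan.py 25
```

```text
time_s: 9.65
tool_pos: [413.8, -249.5, 302.1]
eef_rot: [1.947, 1.898, 0.513]
force: [0.1, -1.1, -4.1]
finger_gap: 25.0
finger_force: 81.2
shift tool mm [ -0.7  -10.31  58.26] turn tool rad [ 0.0031 -0.0009  0.0005]
tip in bore x(up slope)/y/z [ 0.77 10.53 83.29] force bore [-1.1 -1.9  3.6] joints [-0.95 -0.07  1.9   0.49  1.03 -1.12]
```

```bash
python3 -m crank '[[[-0.0007,-0.0053,0.014],[0.003,-0.001,0]],[[0,-0.005,0.024],[0,0,0]],[[0,0,0.015],[0,0,0]],[[0,0,0.005],[0,0,0]],[[0,0,0],[0,0,0]],[[0,0,0],[0,0,0]],[[0,0,0],[0,0,0]],[[0,0,0],[0,0,0]]]'
python3 plan.py 25
python3 - <<'E'
from h import *
s=snap("wrist","w3.png"); P=pts(s); st=s["st"]; M=R.from_rotvec(st["eef_rot"]).as_matrix(); q=(P-st["tool_pos"])@M; np.savez("w3.npz",q=q,i=s["image"])
h=cv2.cvtColor(s["image"],cv2.COLOR_BGR2HSV); m=((h[...,0]<8)|(h[...,0]>172))&(h[...,1]>130)&(h[...,2]>40)&(abs(q[...,2])<80)&(np.abs(q[...,:2]).max(2)<40)
t=q[m]; print("red",len(t),t.min(0).round(1),t.max(0).round(1))
b=q[(q[...,2]>74)&(q[...,2]<88)&(np.abs(q[...,:2]).max(2)<70)]; print("bar",len(b),b.min(0).round(1),b.max(0).round(1))
if len(b)>5: print(cv2.minAreaRect(b[:,:2].astype(np.float32)))
E
```

```text
time_s: 10.32
tool_pos: [433.7, -250.7, 247.2]
eef_rot: [1.947, 1.898, 0.51]
force: [-0.3, 0.1, -4.6]
finger_gap: 25.0
finger_force: 81.1
shift tool mm [0.04 0.13 0.84] turn tool rad [0.0022 0.0009 0.0004]
tip in bore x(up slope)/y/z [-0.15  0.14 25.84] force bore [ 0.1 -2.6  3.8] joints [-0.9   0.02  1.98  0.53  0.87 -1.17]
red 10517 [ -9.2 -14.7 -74.8] [12.7 13.9  4.3]
bar 6313 [-16.8 -25.9  74. ] [48.5 24.8 87.9]
((15.635406494140625, -0.6759014129638672), (50.1008415222168, 65.50640869140625), 89.19905090332031)
```

View pics/w3.png

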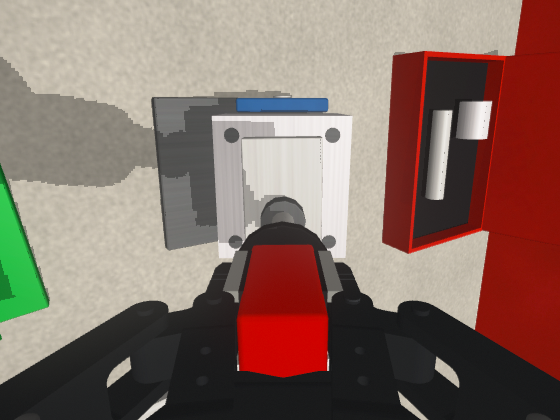

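The bar lies over the middle of the face: bar edge at row 137, block edge at row 115, block columns 213–351. I'll check its centring against the block.

```bash
python3 - <<'E'
import numpy as np,cv2
q=np.load("w3.npz")["q"]
f=q[(abs(q[...,2]-152)<4)&(np.abs(q[...,:2]).max(2)<75)&(q[...,0]>-5)]
print(len(f),np.percentile(f,[0.5,50,99.5],axis=0).round(1)); g=f[(f[:,0]>20)&(f[:,0]<55)]; print(g[:,1].min(),g[:,1].max(), f[(abs(f[:,1])<45)][:,0].max())
A=np.c_[g[:,:2],np.ones(len(g))]; print("face z",np.linalg.lstsq(A,g[:,2],rcond=None)[0])
b=q[(abs(q[...,2]-81)<6)&(np.abs(q[...,:2]).max(2)<60)&(q[...,0]>18)]
print("bar z",np.linalg.lstsq(np.c_[b[:,:2],np.ones(len(b))],b[:,2],rcond=None)[0], b[:,0].max(),b[:,1].min(),b[:,1].max())
E
```

```text
6119 [[ -4.7 -55.8 151.3]
 [ 40.3  -2.3 153.3]
 [ 58.8  53.6 155.1]]
-56.17571793830981 53.9832463552905 58.84595104368268
face z [-4.00427692e-03  2.63703446e-03  1.53385331e+02]
bar z [6.58209617e-03 5.46058972e-05 8.27614171e+01] 48.53544631459329 -25.9118652771926 24.190776789893306
```

```bash
python3 -m crank '[[[0.0005,0,0.005],[0.002,0,0]],[[0,0,0.006],[0,0,0]],[[0,0,0.006],[0,0,0]],[[0,0,0.006],[0,0,0]],[[0,0,0.004],[0,0,0]],[[0,0,0.004],[0,0,0]],[[0,0,0.004],[0,0,0]],[[0,0,0],[0,0,0]],[[0,0,0],[0,0,0]],[[0,0,0],[0,0,0]]]'
python3 plan.py 0
```

```text
time_s: 11.2
tool_pos: [450.7, -250.1, 215.7]
eef_rot: [1.951, 1.9, 0.509]
force: [0.3, 0.6, -5.0]
finger_gap: 25.0
finger_force: 81.1
shift tool mm [-1.02  1.17 -9.96] turn tool rad [-0.0012 -0.0006 -0.0006]
tip in bore x(up slope)/y/z [ 1.09 -1.33 -9.95] force bore [ 0.7 -2.2  4.5] joints [-0.86  0.08  2.01  0.56  0.77 -1.19]
```

```bash
python3 -m crank '[[[-0.0004,0.0007,0.004],[0,0,0]],[[0,0,0.004],[0,0,0]],[[0,0,0.004],[0,0,0]],[[0,0,0.004],[0,0,0]],[[0,0,0.003],[0,0,0]],[[0,0,0],[0,0,0]],[[0,0,0],[0,0,0]]]'
python3 plan.py -10
```

```text
time_s: 11.78
tool_pos: [460.7, -250.5, 199.1]
eef_rot: [1.951, 1.9, 0.509]
force: [0.1, -0.4, -4.8]
finger_gap: 25.4
finger_force: 81.0
shift tool mm [ -0.86   0.75 -19.28] turn tool rad [-0.0017 -0.0012 -0.0008]
tip in bore x(up slope)/y/z [  1.04  -1.01 -29.28] force bore [-0.4 -2.2  4.2] joints [-0.84  0.11  2.02  0.58  0.72 -1.2 ]
```

```bash
python3 -m crank '[[[0,0,0.002],[0,0,0]],[[0,0,0.002],[0,0,0]],[[0,0,0.002],[0,0,0]],[[0,0,0.002],[0,0,0]],[[0,0,0.002],[0,0,0]],[[0,0,0.001],[0,0,0]],[[0,0,0],[0,0,0]],[[0,0,0],[0,0,0]],[[0,0,0],[0,0,0]]]'
python3 plan.py -10
```

```text
time_s: 12.53
tool_pos: [466.2, -251.2, 190.4]
eef_rot: [1.95, 1.899, 0.508]
force: [-5.4, -0.7, 2.0]
finger_gap: 25.2
finger_force: 82.1
shift tool mm [ -0.37   0.31 -29.61] turn tool rad [-0.0006  0.0002 -0.0005]
tip in bore x(up slope)/y/z [  0.33  -0.41 -39.61] force bore [-0.9 -3.6 -4.4] joints [-0.83  0.13  2.03  0.6   0.7  -1.22]
```

```bash
python3 -m crank '[[[0,0,0.0015],[0,0,0]],[[0,0,0.0015],[0,0,0]],[[0,0,0.0015],[0,0,0]],[[0,0,0.0015],[0,0,0]],[[0,0,0],[0,0,0]],[[0,0,0],[0,0,0]]]'
python3 plan.py -10
python3 -m crank '[[[0,0,0.0007],[0,0,0]],[[0,0,0.0007],[0,0,0]],[[0,0,0.0007],[0,0,0]],[[0,0,0.0007],[0,0,0]],[[0,0,0],[0,0,0]]]'
python3 plan.py -10
```

```text
time_s: 13.03
tool_pos: [469.3, -251.2, 185.0]
eef_rot: [1.95, 1.899, 0.509]
force: [-4.4, -0.9, -0.3]
finger_gap: 25.1
finger_force: 82.1
shift tool mm [ -0.42   0.34 -35.83] turn tool rad [-0.0008 -0.     -0.0006]
tip in bore x(up slope)/y/z [  0.42  -0.47 -45.83] force bore [-1.1 -3.9 -2. ] joints [-0.83  0.14  2.03  0.61  0.68 -1.22]
time_s: 13.45
tool_pos: [470.7, -251.2, 182.6]
eef_rot: [1.95, 1.899, 0.509]
force: [-4.1, -1.6, 1.4]
finger_gap: 24.9
finger_force: 82.2
shift tool mm [ -0.44   0.35 -38.58] turn tool rad [-0.0008  0.0001 -0.0005]
tip in bore x(up slope)/y/z [  0.43  -0.47 -48.58] force bore [-1.7 -2.8 -3.3] joints [-0.82  0.15  2.03  0.61  0.67 -1.23]
```

```bash
python3 -m crank '[[[0,0,0.0006],[0,0,0]],[[0,0,0.0006],[0,0,0]],[[0,0,0.0006],[0,0,0]],[[0,0,0.0006],[0,0,0]],[[0,0,0],[0,0,0]]]'
python3 plan.py -10|tail -1
```

```text
time_s: 13.87
tool_pos: [471.6, -251.2, 181.3]
eef_rot: [1.949, 1.899, 0.508]
force: [-9.9, 1.4, 9.2]
finger_gap: 25.0
finger_force: 83.3
tip in bore x(up slope)/y/z [  0.39  -0.29 -50.23] force bore [  1.1  -4.  -12.9] joints [-0.82  0.15  2.03  0.61  0.67 -1.23]
```

```bash
python3 -m crank '[[[0,0,0.0006],[0,0,0]],[[0,0,0.0006],[0,0,0]],[[0,0,0.0006],[0,0,0]],[[0,0,0],[0,0,0]]]'
python3 plan.py -10|tail -1
```

```text
time_s: 14.2
tool_pos: [471.9, -251.3, 181.1]
eef_rot: [1.947, 1.899, 0.507]
force: [-24.1, 1.4, 27.1]
finger_gap: 24.9
finger_force: 86.0
tip in bore x(up slope)/y/z [  0.24  -0.06 -50.49] force bore [  0.8  -7.3 -35.5] joints [-0.82  0.15  2.03  0.61  0.67 -1.23]
```

```bash
python3 -m crank '[[[0,0,-0.0003],[0,0,0]],[[0,0,0],[0,0,0]],[[0,0,0],[0,0,0]],[[0,0,0],[0,0,0]],[[0,0,0],[0,0,0]],[[0,0,0],[0,0,0]],[[0,0,0],[0,0,0]],[[0,0,0],[0,0,0]],[[0,0,0],[0,0,0]],[[0,0,0],[0,0,0]],[[0,0,0],[0,0,0]],[[0,0,0],[0,0,0]],[[0,0,0],[0,0,0]],[[0,0,0],[0,0,0]],[[0,0,0],[0,0,0]]]'
python3 plan.py -10
python3 - <<'E'
from h import *
s=snap("wrist","w4.png"); P=pts(s); st=s["st"]; M=R.from_rotvec(st["eef_rot"]).as_matrix(); q=(P-st["tool_pos"])@M
b=q[(np.abs(q[...,0]-33)<10)&(abs(q[...,1])<20)&(q[...,2]>40)]; print("bar",np.median(b[:,2]),np.linalg.lstsq(np.c_[b[:,:2],np.ones(len(b))],b[:,2],rcond=None)[0])
for sg in(-1,1):
  f=q[(np.abs(q[...,0]-30)<20)&(abs(q[...,1]-sg*40-0)<8)&(q[...,2]>40)]; print("face",np.median(f[:,2]))
E
```

```text
time_s: 15.45
tool_pos: [471.8, -251.2, 181.1]
eef_rot: [1.947, 1.899, 0.508]
force: [-20.6, 2.7, 23.7]
finger_gap: 24.8
finger_force: 85.2
shift tool mm [ -0.56   0.16 -40.47] turn tool rad [0.0004 0.0012 0.0013]
tip in bore x(up slope)/y/z [  0.35  -0.1  -50.47] force bore [  2.2  -6.  -30.9] joints [-0.82  0.15  2.03  0.61  0.67 -1.23]
bar 64.9665367426279 [-2.24001528e-03  3.05018517e-03  6.50525656e+01]
face 76.88949381364263
face 76.9824960613394
```

View pics/w4.png

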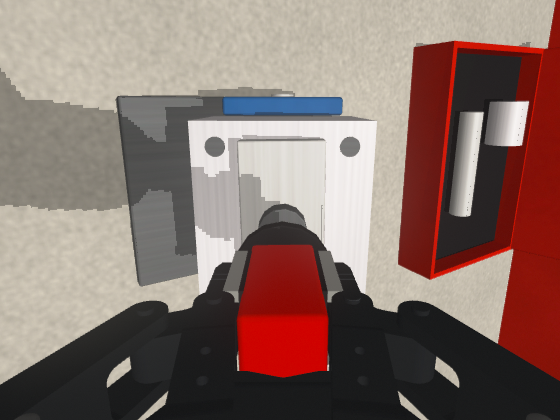

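The bar top is 12.0 mm above the face and parallel to it, so it is flush (bar at (280,170) on the block). Contact was held for over 1 s. Next I unload and release.

```bash
python3 -m crank '[[[0,0,-0.0007],[0,0,0]],[[0,0,-0.0006],[0,0,0]],[[0,0,0],[0,0,0]],[[0,0,0],[0,0,0]]]' - 40
python3 plan.py -10|tail -1
python3 -m crank '[[[0,0,0],[0,0,0]],[[0,0,0],[0,0,0]],[[0,0,0],[0,0,0]],[[0,0,0],[0,0,0]],[[0,0,0],[0,0,0]],[[0,0,0],[0,0,0]],[[0,0,0],[0,0,0]],[[0,0,0],[0,0,0]],[[0,0,0],[0,0,0]],[[0,0,0],[0,0,0]]]' 1
```

```text
time_s: 15.83
tool_pos: [471.7, -251.1, 181.2]
eef_rot: [1.949, 1.899, 0.508]
force: [-11.1, 1.0, 10.7]
finger_gap: 25.1
finger_force: 83.7
tip in bore x(up slope)/y/z [  0.49  -0.25 -50.29] force bore [  0.7  -4.2 -14.8] joints [-0.82  0.15  2.03  0.61  0.67 -1.23]
time_s: 16.67
tool_pos: [471.9, -251.0, 180.1]
eef_rot: [1.951, 1.9, 0.509]
force: [0.8, 1.1, -0.1]
finger_gap: 85.4
finger_force: 0.0
```

Released. I'll back off along the tool axis.

```bash
python3 -m crank '[[[0,0,-0.005],[0,0,0]],[[0,0,-0.01],[0,0,0]],[[0,0,-0.015],[0,0,0]],[[0,0,-0.02],[0,0,0]],[[0,0,-0.02],[0,0,0]],[[0,0,-0.02],[0,0,0]],[[0,0,-0.02],[0,0,0]],[[0,0,-0.01],[0,0,0]],[[0,0,0],[0,0,0]],[[0,0,0],[0,0,0]],[[0,0,0],[0,0,0]],[[0,0,0],[0,0,0]]]'
python3 - <<'E'
from h import *
from plan import Rt,B
s=snap("wrist","w5.png"); q=(pts(s)-B)@Rt*[1,1,-1]
b=q[(np.abs(q[...,0]-33)<12)&(abs(q[...,1])<20)&(abs(q[...,2])<60)]; print("bar top",np.linalg.lstsq(np.c_[b[:,:2],np.ones(len(b))],b[:,2],rcond=None)[0])
f=q[(np.abs(q[...,0]-20)<25)&(abs(abs(q[...,1])-42)<8)&(abs(q[...,2])<60)]; print("face",np.median(f[:,2]))
h=cv2.cvtColor(s["image"],cv2.COLOR_BGR2HSV); m=((h[...,0]<8)|(h[...,0]>172))&(h[...,1]>130)&(np.abs(q[...,:2]).max(2)<40)
t=q[m]; t=t[t[:,2]>np.percentile(t[:,2],95)-4]; print("handle top",t.mean(0))
E
```

```text
time_s: 17.67
tool_pos: [411.7, -249.1, 283.2]
eef_rot: [1.952, 1.9, 0.509]
force: [-0.7, 0.2, -0.1]
finger_gap: 86.0
finger_force: 0.0
bar top [1.90290222e-03 1.66175469e-02 1.18939066e+01]
face -0.4181962002054676
handle top [ -0.366633    -4.47900331 129.41449056]
```

View pics/w5.png

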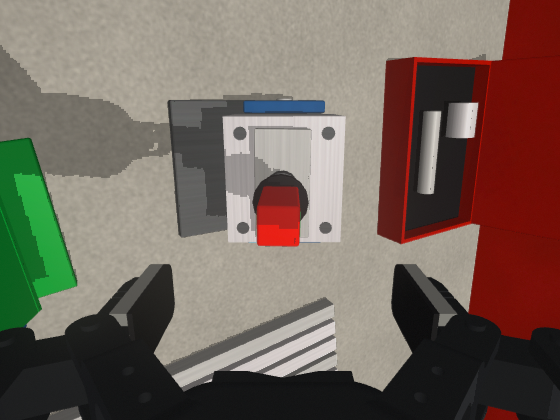

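The gauge stands in the bore at (280,210), with the bar flush, the tip about 50 mm deep and the gripper clear.

```bash
python3 -c "
from station import robot
print(robot.job_done())"
```

```text
the job is handed in; nothing more can be done
None
```

The depth gauge is in the bore with its bar flush on the face, pressed home and let go. The bore measures about 50 mm deep. The job is handed in, but no verdict was returned.

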